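# Refill the feed hopper from the counter scoop and nest the empties

## Task

Pick up the yellow scoop from the scale and tip all four of its brass couplings into the red hopper, then put the empty scoop away inside the larger green pan, flat on its floor. Set the scoop down gently by hand rather than dropping it in, and leave the other things on the table where they are.

Things in the scene. Friction and masses are not known exactly. Their poses are not given: they have to be found in the camera images.
- scoop: Yellow scoop with black bridge handle, 180 x 132 mm (x, y), 0.3 kg, on the scale. Origin: centre of underside; z up, x to its open front. Floor and walls 4 mm; back wall (x = -90 mm) and side walls 46 mm high, sides 34 mm over the front 32 mm; no front wall, the floor's last 22 mm rises to a lip.
- scoop_grip (a point): Middle of the handle: a flat bar along y, 126 mm long between two arms, 10 mm thick, 32 mm wide, at (0, 0, 106) mm in the scoop's frame. Axes as the scoop's. The bar is raked 30 degrees: going up it leans to -x, along (-0.5, 0, 0.866). Grip across its 10 mm thickness, fingers pointing along (0.5, 0, -0.866).
- scoop_lip (a point): middle of the pouring lip's upper edge, at (90, 0, 11) mm in the scoop's frame
- scale: Blue counter scale with a steel platform 190 x 170 mm, its top 60 mm above the table; fixed to the table, does not move. Origin: centre of its underside, on the table; its display faces -x.
- hopper: Red sheet-steel feed hopper, fixed to the table, open at the top. Origin: centre of its underside, on the table, z up. Square mouth, rim 134 mm above the table, 248 mm square outside and about 225 mm inside; walls slope in to a square well 168 mm inside, from 75 mm above the table down to the inner floor at 6 mm.
- pan: Green empty pan (the next size up), loose, about 0.45 kg, on the table. Origin: centre of its underside; 210 x 162 mm outside (x, y), walls and floor 4 mm thick, walls 36 mm high, inside 202 x 154 mm, so the scoop fits in with 11 mm to spare on every side, either way round with its length along the pan's.
- coupling0: hexagonal brass pipe coupling, 60 mm long (its x axis), 32 mm across flats, 90 g, lying loose in the scoop; origin: the middle of the flat it lies on at the start. They slide or roll out of the scoop once it is tipped well past 35 degrees.
- coupling0_mid (a point): centre of coupling0
- coupling1: another coupling, the same as coupling0
- coupling1_mid (a point): centre of coupling1
- coupling2: another coupling, the same as coupling0
- coupling2_mid (a point): centre of coupling2
- coupling3: another coupling, the same as coupling0
- coupling3_mid (a point): centre of coupling3
- hammer: claw hammer lying on the table, about 250-300 mm long; not needed, leave alone. Origin: middle of its underside.
- screwdriver: screwdriver lying on the table; not needed, leave alone. Origin: middle of its underside.
- tape_measure: orange tape measure, 70 x 70 x 36 mm; not needed, leave alone. Origin: middle of its underside.
- grease_jar: round jar with a blue cap, 64 mm across, 75 mm high; not needed, leave alone. Origin: middle of its underside.
- padlock: brass padlock lying flat, about 80 mm long; not needed, leave alone. Origin: middle of its underside.
- wrench: wrench lying on the table; not needed, leave alone. Origin: middle of its underside.
- plug_box: small cardboard box 100 x 70 x 45 mm; not needed, leave alone. Origin: middle of its underside.
There are look-alikes about, which are no part of the job. Several things have the shape of the scoop; the one meant has the colours described above.

How it is judged:
By the outcome, as a careful person would: the job done as asked, in the order asked, and still so for the second after the job is handed in, with the robot touching nothing.
It also fails if it takes over 67 s, if anything falls off the work surface, if the arm or the gripper's body presses on something with over 40 N, if the wrist force passes 120 N, or if a joint passes its speed limit or range.

## Robot

A 6-joint arm with a two-finger parallel gripper is mounted at the origin on the work surface. World frame = base frame: x ahead of the robot, y to its left, z up, the work surface at z = 0. Lengths are in m, angles in degrees, forces in N, time in s.
With the tool pointing down it reaches from about 0.4 to 0.825 m from the base axis. Payload 7 kg.
Tool frame: the origin (TCP) lies midway between the tips of the shut fingers; the grasp point (between the pads) lies 19 mm behind it (ctrl.grip_point_offset is the distance from the TCP to the grasp point, in m); x points along the fingers, y is the direction in which the jaws open and shut, and the axes are right-handed (so a half turn about x gives the same grasp; the last joint's range is limited). The gripper opens to 88 mm and grips with 3 to 60 N. Pads are 19 mm wide; open, the fingers measure 130 mm over their backs; the gripper's body (78 mm by 193 mm) begins 47 mm behind the grasp point.
Start: joints at [88.299, 20.546, 0.682, 0, -70.136, -16.507], TCP at [0.211, 0.641, 0.227] pointing down, gripper open.
Joint ranges: [-176.03, 176.03], [-82.01, 121.73], [-58.28, 71.71], [-173.87, 95.51], [-174.79, -0.11], [-173.66, 173.66]. Speed limits (degrees/s): [136.94, 136.94, 172.46, 180, 180, 180].

## Interface

Orientations are given as [roll, pitch, yaw] about the fixed x, y, z axes, in that order (R = Rz(yaw) Ry(pitch) Rx(roll)).
In Python, from plant import ctrl gives the robot as it stands.
- The arm moves only by the tool drive_tool, never from a script. Its argument "plan" is a list of rows, each a list of 3 entries, a list of its own where there are three numbers: the shift along the tool's x, y, z in m, then the turn, a rotation vector about the tool's x, y, z in degrees, then the opening, from 0 (shut) to 1 (fully open). In form: [[[dx, dy, dz], [wx, wy, wz], grip], ...]. A call has 1 to 20 rows; each row is the pose to reach, as a shift and turn from the pose measured when the call began, along the tool's axes at that moment; what a row does not reach only later rows make up. A row lasts 1/12 s, in which the tool goes at most 41.7 mm and 7.16 degrees, less where a joint would pass 70% of its speed; a pose out of reach is approached as far as the arm can. A call with a gripper value outside its range is refused whole. The fingers move at their own pace and stop on an object; the grip force is fixed at half the most. Time passes only in rows, so rows that repeat a pose let the fingers close. It gives the time, the measured TCP pose, the force and the opening at its end, in the units of the state.
- ctrl.get_obs(): the state, without advancing time (a new reading comes with each control period).
- ctrl.snapshot(name): name is "scene" or "top" or "wrist"; returns the picture (400x640x3 uint8, blue, green, red); there is no depth.
- ctrl.get_calibration(name): a dict with "fx", "fy", "cx", "cy" (pixels), "dist_coeffs" ([k1, k2, p1, p2, k3] as OpenCV has them; the pictures are not rectified), "R" (3x3) and "t" (3): a world point X has camera coordinates R X + t. Camera axes: x right, y down, z forward; pixel columns grow to the right and rows downward; lengths in m; the calibration is good to about 2 mm. A picture is of the moment at which its call begins: read the wrist's pose just before it. get_calibration takes no time and is no camera call; for the wrist camera it gives the pose at the moment of the call.
- ctrl.close_job(): hands the job in, once; it reports no verdict.
Trained networks look in the newest picture that a camera, given by its name, has taken for a name from the list of things; names that differ only in an ending like _2 or _b are one class to them, and where a whole thing is asked for, a point or a joint stands for the part that bears it (a point fixed in the world has none). Each returns a list of dicts, best first, with "confidence" (0 to 1); they miss things now and then, are a little off and sometimes report something else, mostly with a low value. They report only what shows in the picture. A call takes as long as a camera call. They do not tell look-alikes from the thing itself.
- ctrl.cut_out(camera, name): "pixels" (400x640 bool, what is visible of it) and "pixel" ([column, row] in pixels, amid what is visible of it).
- ctrl.landmark_of(camera, name): "pixel" ([column, row] in pixels: a listed point, or the origin of a listed thing).
The state is a dict: "clock": time; "joint_pos": joint angles; "qvel": joint speeds; "tau": joint torques, N m; "tool_pos": TCP position; "orientation": TCP orientation; "force": force on the tool from outside, world axes, zero at the start; "moment": the same for the moment, N m; "opening": finger opening in m.
Only numpy, scipy, OpenCV 4.12 (cv2) and the standard library are available. Lean on these libraries where they do the work, as an engineer would, in place of code of your own. Each camera call takes 0.05 s, during which the arm holds its last target. There are 200 camera calls.

## Working session

There is one attempt and no reset: what is moved stays moved. The work goes in short steps, Python scripts to look and compute and a tool call to move; the robot and the scene stay as the last step left them, time stands still between calls to the robot, and variables do not carry over. Pictures are saved under pics/ and viewed, about 8 in all and at most 12, crops included, and the job is handed in when it is done.

Besides the shell and the picture viewer there is one more tool, called after "Request:" by a JSON object that holds its "method" and its "body". drive_tool: Moves the arm, as the interface text tells. Its arguments: {"type":"object","properties":{"plan":{"type":"array","items":{"type":"array"}}},"required":["plan"]}

```bash
ls; mkdir -p pics
python3 - <<'E'
from plant import ctrl
import cv2,numpy as np
o=ctrl.get_obs(); print(o['clock'],o['tool_pos'],o['orientation'],o['opening'],o['force'],ctrl.grip_point_offset)
for n in("scene","top"):
    im=ctrl.snapshot(n); cv2.imwrite(f'pics/{n}0.png',im)
    c=ctrl.get_calibration(n); print(n,{k:np.round(v,3).tolist() for k,v in c.items()})
    for t in("scoop","scoop_grip","scoop_lip","scale","hopper","pan","coupling0_mid"):
        print(t,[(np.round(d['pixel']).tolist(),round(d['confidence'],2)) for d in ctrl.landmark_of(n,t)])
E
```

```text
pics
0.0 [0.21079084 0.64074378 0.22563863] [  95.75021466   89.9062539  -102.46462941] 0.08765792735910301 [-1.29296034 -0.82315105 -0.11765451] 0.0188
scene {'fx': 438.268, 'fy': 438.268, 'cx': 311.941, 'cy': 194.536, 'dist_coeffs': [0.008, 0.0, 0.0, 0.0, 0.0], 'R': [[-0.894, 0.449, -0.014], [0.347, 0.671, -0.655], [-0.285, -0.59, -0.755]], 't': [0.43, -0.159, 1.758]}
scoop [([353.0, 259.0], 0.83), ([444.0, 324.0], 0.82)]
scoop_grip [([450.0, 310.0], 0.66), ([351.0, 242.0], 0.63)]
scoop_lip [([471.0, 315.0], 0.71), ([322.0, 262.0], 0.7), ([222.0, 151.0], 0.23)]
scale [([351.0, 272.0], 0.74), ([366.0, 267.0], 0.61), ([411.0, 242.0], 0.19)]
hopper [([288.0, 207.0], 0.63), ([324.0, 125.0], 0.3)]
pan [([272.0, 145.0], 0.6)]
coupling0_mid [([272.0, 272.0], 0.7), ([366.0, 246.0], 0.56)]
top {'fx': 384.266, 'fy': 384.266, 'cx': 322.703, 'cy': 193.579, 'dist_coeffs': [-0.004, 0.0, 0.0, 0.0, 0.0], 'R': [[0.027, -1.0, 0.016], [-0.982, -0.03, -0.188], [0.188, -0.01, -0.982]], 't': [0.076, 0.528, 1.272]}
scoop [([171.0, 238.0], 0.82), ([249.0, 193.0], 0.65)]
scoop_grip [([244.0, 187.0], 0.84), ([161.0, 237.0], 0.8)]
scoop_lip [([160.0, 264.0], 0.79), ([260.0, 173.0], 0.63)]
scale [([252.0, 200.0], 0.71)]
hopper [([347.0, 180.0], 0.84)]
pan [([443.0, 208.0], 0.57)]
coupling0_mid [([249.0, 206.0], 0.77), ([234.0, 200.0], 0.63)]
```

View pics/scene0.png

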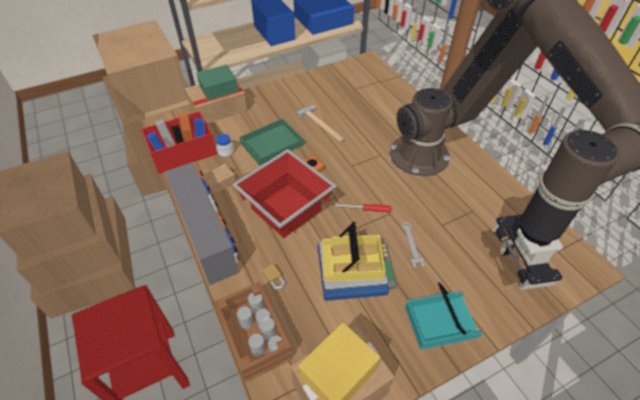

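View pics/top0.png

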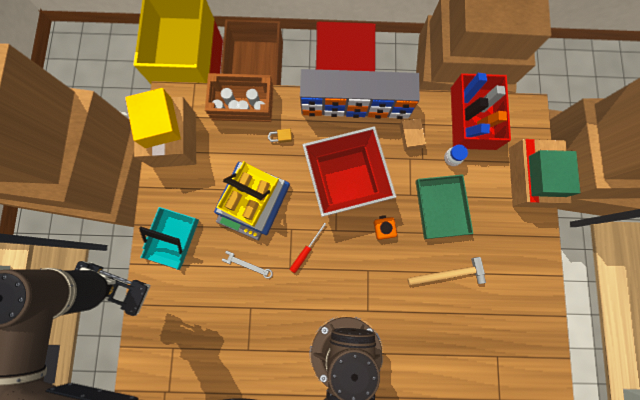

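The scene picture shows the yellow scoop on the blue scale at (353,258), a teal look-alike at (443,320), the hopper at (286,190) and the pan at (272,142). In the top picture they're at (249,195), (170,238), (350,170) and (443,208). Next I'll fit poses by silhouette in both cameras.

```bash
cat > h.py <<'E'
from plant import ctrl
import cv2,numpy as np
from scipy.optimize import minimize
def proj(c,P):
    K=np.array([[c['fx'],0,c['cx']],[0,c['fy'],c['cy']],[0,0,1]]);R=np.array(c['R'])
    return cv2.projectPoints(np.atleast_2d(P).astype(float),cv2.Rodrigues(R)[0],np.array(c['t'],float),K,np.array(c['dist_coeffs'],float))[0][:,0]
def pose(p,P,z):
    a=np.radians(p[2]);P=np.atleast_2d(P)
    return np.c_[P[:,0]*np.cos(a)-P[:,1]*np.sin(a)+p[0],P[:,0]*np.sin(a)+P[:,1]*np.cos(a)+p[1],P[:,2]+z]
def mask(cam,name,near,minconf=.2):
    ds=[d for d in ctrl.cut_out(cam,name) if d['confidence']>minconf]
    d=min(ds,key=lambda d:np.hypot(*(np.array(d['pixel'])-near)))
    return d['pixels'],d['confidence'],d['pixel']
def hullimg(pts,S=4):
    im=np.zeros((400*S,640*S),np.uint8)
    h=cv2.convexHull(((pts+.5)*S*16-8).astype(np.int32)); cv2.fillConvexPoly(im,h,1,shift=4);return im>0
def maskhull(m,S=4):
    M=cv2.resize(m.astype(np.uint8),None,fx=S,fy=S,interpolation=cv2.INTER_NEAREST)
    pts=np.argwhere(M)[:,::-1].astype(np.int32);im=np.zeros_like(M);cv2.fillConvexPoly(im,cv2.convexHull(pts),1);return im>0
def fit(P,z,views,p0):
    """views: list of (calib, mask)"""
    H=[(c,maskhull(m)) for c,m in views]
    def ious(p):
        out=[]
        for c,M in H:
            A=hullimg(proj(c,pose(p,P,z)));out.append((A&M).sum()/(A|M).sum())
        return out
    s=np.array([[0,0,0],[.03,0,0],[0,.03,0],[0,0,15.]])
    r=minimize(lambda p:-sum(ious(p)),p0,method='Nelder-Mead',options=dict(initial_simplex=np.array(p0)+s,xatol=2e-4,fatol=1e-5))
    return r.x,np.round(ious(r.x),3)
def box(lx,ly,z0,z1): return np.array([[sx*lx/2,sy*ly/2,z] for sx in(1,-1) for sy in(1,-1) for z in(z0,z1)])
SC=np.array([[-.09,s*.066,z] for s in(1,-1) for z in(0,.046)]+[[.058,s*.066,z] for s in(1,-1) for z in(0,.046)]+[[.09,s*.066,z] for s in(1,-1) for z in(.007,.034)]
 +[[0+t*-.5+u*.866*.005,s*.063,.106+t*.866+u*.5*.005] for s in(1,-1) for t in(.016,-.016) for u in(1,-1)])
PAN=box(.21,.162,0,.036)
HOP=np.r_[box(.248,.248,.130,.134),box(.18,.18,0,.01)]
E
cat > m1.py <<'E'
from h import *
def ray(c,px,z):
    K=np.array([[c['fx'],0,c['cx']],[0,c['fy'],c['cy']],[0,0,1]]);R=np.array(c['R'])
    u=cv2.undistortPoints(np.array([[px]],float),K,np.array(c['dist_coeffs']))[0,0];d=R.T@np.r_[u,1];o=-R.T@np.array(c['t']);return (o+d*(z-o[2])/d[2])[:2]
near={'scoop':([353,258],[249,195]),'hopper':([286,190],[350,170]),'pan':([272,142],[443,208])}
ctrl.snapshot('scene');ctrl.snapshot('top')
C={n:ctrl.get_calibration(n) for n in('scene','top')}
top=ctrl.snapshot('top')
for name,P,z in(('scoop',SC,.06),('hopper',HOP,0),('pan',PAN,0)):
    V=[]
    for i,n in enumerate(('scene','top')):
        m,cf,px=mask(n,name,near[name][i]);V.append((C[n],m));print(name,n,cf,np.round(px),m.sum())
    b=ray(C['top'],near[name][1],z+.03)
    best=max((fit(P,z,V,[*b,y]) for y in((0,60,120,180,240,300) if name=='scoop' else (-20,70) if name=='pan' else (20,))),key=lambda r:r[1].sum())
    s=[(np.round(fit(P,z,[v],best[0])[0],4)).tolist() for v in V]
    print(name,np.round(best[0],4),best[1],'single',s)
c=C['top']
import itertools
for n,lm in(('scoop',[0,0,0]),('scoop_grip',[0,0,.106]),('scoop_lip',[.09,0,.011])):
    for cam in C: print(n,cam,[np.round(d['pixel'],1).tolist() for d in ctrl.landmark_of(cam,n)])
E
python3 m1.py
```

```text
scoop scene 0.96 [352. 258.] 2274
scoop top 0.88 [245. 190.] 1591
scoop [  0.514    0.3412 -24.4366] [0.953 0.963] single [[0.5162, 0.3413, -24.1624], [0.5123, 0.3416, -23.8398]]
hopper scene 0.63 [286. 191.] 4968
hopper top 0.87 [350. 168.] 5688
hopper [5.92900e-01 1.17000e-02 1.67281e+01] [0.973 0.964] single [[0.5929, 0.0117, 16.7281], [0.5906, 0.0122, 15.8234]]
pan scene 0.9 [270. 140.] 1681Traceback (most recent call last):
  File "m1.py", line 12, in <module>
    m,cf,px=mask(n,name,near[name][i]);V.append((C[n],m));print(name,n,cf,np.round(px),m.sum())
            ~~~~^^^^^^^^^^^^^^^^^^^^^^
  File "h.py", line 12, in mask
    d=min(ds,key=lambda d:np.hypot(*(np.array(d['pixel'])-near)))
ValueError: min() iterable argument is empty
```

```bash
cat > m2.py <<'E'
from h import *
from scipy.spatial.transform import Rotation as Ro
C={n:ctrl.get_calibration(n) for n in('scene','top')}
I={n:ctrl.snapshot(n) for n in C}
V=[]
for n,px in(('scene',[272,142]),('top',[443,208])):
    hsv=cv2.cvtColor(I[n],cv2.COLOR_BGR2HSV);g=cv2.inRange(hsv,(60,60,25),(88,255,255))
    g=cv2.morphologyEx(g,cv2.MORPH_OPEN,np.ones((3,3)));k,l,st,ce=cv2.connectedComponentsWithStats(g)
    m=l==l[px[1],px[0]];print(n,hsv[px[1],px[0]],m.sum(),st[l[px[1],px[0]]]);V.append((C[n],m))
for y in(-10,10):
    r=fit(PAN,0,V,[.48,-.25,y]);print(np.round(r[0],4),r[1],[np.round(fit(PAN,0,[v],r[0])[0],4).tolist() for v in V])
# overlay
sp=[.514,.3412,-24.4];im=[]
for n,roi in(('top',(200,140,300,250)),('scene',(300,210,400,310))):
    a=I[n].copy();S=4
    x0,y0,x1,y1=roi;a=cv2.resize(a[y0:y1,x0:x1],None,fx=S,fy=S,interpolation=cv2.INTER_CUBIC)
    for q in proj(C[n],pose(sp,SC,.06)): cv2.circle(a,tuple(int(v) for v in (q-[x0,y0]+.5)*S),3,(255,0,255),-1)
    im.append(a[:400])
cv2.imwrite('pics/ov.png',np.hstack(im))
print(ctrl.get_obs()['clock'],Ro.from_euler('xyz',ctrl.get_obs()['orientation'],degrees=True).as_matrix().round(3))
E
python3 m2.py
```

```text
scene [ 75  80 124] 1520 [ 241  120   62   44 1520]
top [ 73 128 129] 2838 [ 417  175   56   64 2838]
[ 0.4995 -0.3354  7.1624] [0.918 0.982] [[0.499, -0.3353, 6.8678], [0.4994, -0.3351, 7.3952]]
[ 0.4995 -0.3356  7.2076] [0.918 0.982] [[0.5023, -0.3366, 5.8149], [0.4994, -0.3357, 7.3834]]
1.35 [[ 0.    -0.312 -0.95 ]
 [ 0.    -0.95   0.312]
 [-1.    -0.    -0.   ]]
```

View pics/ov.png

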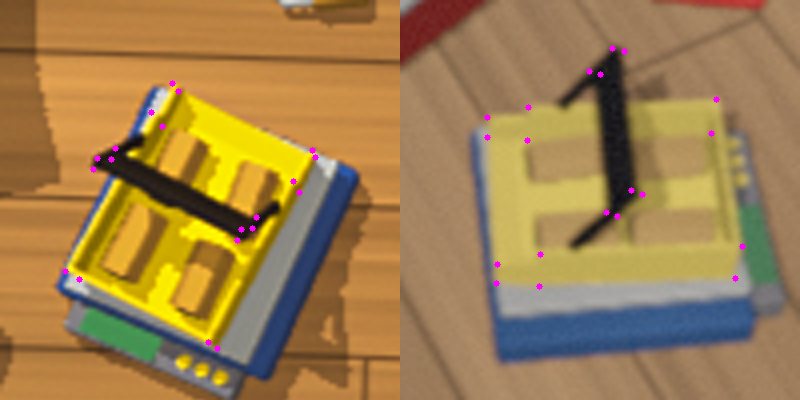

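```bash
cat > t.py <<'E'
from h import *
from scipy.spatial.transform import Rotation as Ro
def scoopR(yaw,tilt=0): return Ro.from_euler('z',yaw,degrees=True)*Ro.from_euler('y',tilt,degrees=True)
R0=np.array([[.5,-.866,0],[0,0,1],[-.866,-.5,0]])  # tool axes in the scoop frame, y=-n, z=+scoop y
def tool(pos_grip,yaw,tilt=0,back=0):
    R=scoopR(yaw,tilt)*Ro.from_matrix(R0); return np.array(pos_grip)+R.apply([ctrl.grip_point_offset-back,0,0]),R
def delta(p,R):
    o=ctrl.get_obs();R1=Ro.from_euler('xyz',o['orientation'],degrees=True)
    return np.round(R1.inv().apply(p-o['tool_pos']),4).tolist(),np.round((R1.inv()*R).as_rotvec(degrees=True),2).tolist()
E
python3 - <<'E'
from t import *
g=pose([.514,.3412,-24.4],[0,0,.106],.06)[0]; print(g)
print(delta(*tool(g,-24.4,0,.15)));print(ctrl.get_obs()['joint_pos'])
E
```

```text
[0.514  0.3412 0.166 ]
([-0.053, 0.1832, -0.3164], [93.76, 25.12, -22.54])
[ 8.82995713e+01  2.05454839e+01  6.82653735e-01  1.08447775e-03
 -7.01355426e+01 -1.65070976e+01]
```

Request:
{"method": "drive_tool", "body": {"plan": [[[-0.053,0.183,-0.316],[93.76,25.12,-22.54],1],[[-0.053,0.183,-0.316],[93.76,25.12,-22.54],1],[[-0.053,0.183,-0.316],[93.76,25.12,-22.54],1],[[-0.053,0.183,-0.316],[93.76,25.12,-22.54],1],[[-0.053,0.183,-0.316],[93.76,25.12,-22.54],1],[[-0.053,0.183,-0.316],[93.76,25.12,-22.54],1],[[-0.053,0.183,-0.316],[93.76,25.12,-22.54],1],[[-0.053,0.183,-0.316],[93.76,25.12,-22.54],1],[[-0.053,0.183,-0.316],[93.76,25.12,-22.54],1],[[-0.053,0.183,-0.316],[93.76,25.12,-22.54],1],[[-0.053,0.183,-0.316],[93.76,25.12,-22.54],1],[[-0.053,0.183,-0.316],[93.76,25.12,-22.54],1],[[-0.053,0.183,-0.316],[93.76,25.12,-22.54],1],[[-0.053,0.183,-0.316],[93.76,25.12,-22.54],1],[[-0.053,0.183,-0.316],[93.76,25.12,-22.54],1],[[-0.053,0.183,-0.316],[93.76,25.12,-22.54],1],[[-0.053,0.183,-0.316],[93.76,25.12,-22.54],1],[[-0.053,0.183,-0.316],[93.76,25.12,-22.54],1],[[-0.053,0.183,-0.316],[93.76,25.12,-22.54],1]]}}

```text
clock: 2.93
tool_pos: [0.454, 0.3684, 0.2799]
orientation: [-90.0, 60.0, -24.3]
force: [0.5, 0.0, -0.6]
opening: 0.0875
```

Run:
```python
from t import *
g=pose([.514,.3412,-24.4],[0,0,.106],.06)[0]
print(delta(*tool(g,-24.4,0,.15)));o=ctrl.get_obs();print(o['joint_pos'].round(1),o['clock'],o['force'])
c=ctrl.get_calibration('wrist');im=ctrl.snapshot('wrist')
q=proj(c,pose([.514,.3412,-24.4],np.r_[SC,[[0,0,.106]],[[.09,0,.011]]],.06))
for d in ('scoop_grip','scoop_lip','scoop'): print(d,[(np.round(e['pixel'],1).tolist(),round(e['confidence'],2)) for e in ctrl.landmark_of('wrist',d)])
print(q[-2:])
for p in q: cv2.circle(im,(int(p[0]),int(p[1])),3,(255,0,255),-1)
cv2.imwrite('pics/w1.png',im)
```

```text
([0.0004, -0.0001, 0.0], [0.05, 0.05, -0.04])
[  75.4    6.4  -29.9   33.3  -63.6 -117.5] 2.9333 [ 0.53578336  0.02506286 -0.5756722 ]
scoop_grip [([315.1, 191.7], 0.6)]
scoop_lip [([293.1, 162.1], 0.57)]
scoop [([361.0, 169.5], 0.73)]
[[318.36806316 188.84392961]
 [295.49762109 163.50020775]]
```

View pics/w1.png

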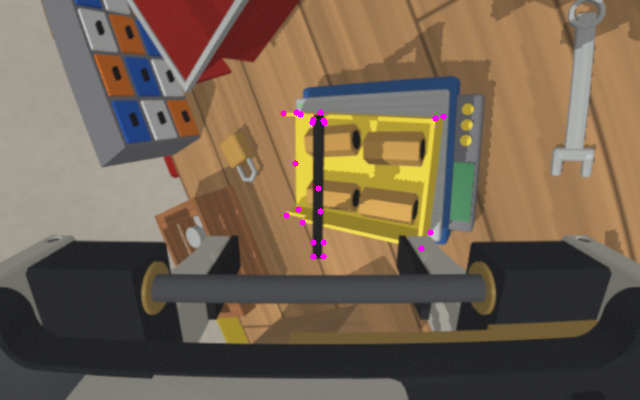

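The wrist picture matches the model to about 3 px: the bar is at column 318, rows 115–258, between the fingers. I'll approach along the fingers and close.

Request:
{"method": "drive_tool", "body": {"plan": [[[0.02,0,0],[0,0,0],1],[[0.04,0,0],[0,0,0],1],[[0.06,0,0],[0,0,0],1],[[0.08,0,0],[0,0,0],1],[[0.1,0,0],[0,0,0],1],[[0.115,0,0],[0,0,0],1],[[0.13,0,0],[0,0,0],1],[[0.14,0,0],[0,0,0],1],[[0.15,0,0],[0,0,0],1],[[0.15,0,0],[0,0,0],1],[[0.15,0,0],[0,0,0],1]]}}

```text
clock: 4.05
tool_pos: [0.5225, 0.3372, 0.1498]
orientation: [-90.0, 60.0, -24.4]
force: [0.4, 0.5, 0.4]
opening: 0.0877
```

Request:
{"method": "drive_tool", "body": {"plan": [[[0,0,0],[0,0,0],0],[[0,0,0],[0,0,0],0],[[0,0,0],[0,0,0],0],[[0,0,0],[0,0,0],0],[[0,0,0],[0,0,0],0],[[0,0,0],[0,0,0],0],[[0,0,0],[0,0,0],0],[[0,0,0],[0,0,0],0],[[0,0,0],[0,0,0],0],[[0,0,0],[0,0,0],0],[[0,0,0],[0,0,0],0],[[0,0,0],[0,0,0],0]]}}

```text
clock: 5.05
tool_pos: [0.5225, 0.3372, 0.1498]
orientation: [-90.0, 60.0, -24.4]
force: [-0.3, -0.1, 0.2]
opening: 0.013
```

Request:
{"method": "drive_tool", "body": {"plan": [[[0,0,0],[0,0,0],0],[[0,0,0],[0,0,0],0],[[0,0,0],[0,0,0],0],[[-0.004,-0.0025,0],[0,0,0],0],[[-0.009,-0.005,0],[0,0,0],0],[[-0.017,-0.01,0],[0,0,0],0],[[-0.026,-0.015,0],[0,0,0],0],[[-0.035,-0.02,0],[0,0,0],0],[[-0.043,-0.025,0],[0,0,0],0],[[-0.052,-0.03,0],[0,0,0],0],[[-0.065,-0.0375,0],[0,0,0],0],[[-0.078,-0.045,0],[0,0,0],0],[[-0.091,-0.0525,0],[0,0,0],0],[[-0.104,-0.06,0],[0,0,0],0],[[-0.113,-0.065,0],[0,0,0],0],[[-0.121,-0.07,0],[0,0,0],0],[[-0.121,-0.07,0],[0,0,0],0],[[-0.121,-0.07,0],[0,0,0],0]]}}

```text
clock: 6.55
tool_pos: [0.5225, 0.3372, 0.2897]
orientation: [-90.0, 60.0, -24.4]
force: [0.7, -0.4, -7.4]
opening: 0.0097
```

Run:
```python
from t import *
o=ctrl.get_obs();print(o['joint_pos'].round(1),o['clock'],o['force'],o['moment'],o['opening'])
c=ctrl.get_calibration('wrist');im=ctrl.snapshot('wrist');cv2.imwrite('pics/w2.png',im)
hop=np.array([.5925,.012]);
for yaw in(-73.3,):
  d=np.array([np.cos(np.radians(yaw)),np.sin(np.radians(yaw))])
  def grip(lipxy,lipz,tilt):
    off=scoopR(yaw,tilt).apply([.09,0,-.095]);return np.r_[lipxy,lipz]-off
  for tilt,b,z in((0,.04,.215),(35,.04,.18),(80,.03,.17)):
    p,R=tool(grip(hop-b*d,z,tilt),yaw,tilt);print(yaw,tilt,p.round(3),delta(p,R))
```

```text
[  66.6    7.5  -27.8   35.1  -60.4 -110.3] 6.55 [ 0.68338129 -0.36893413 -7.39395631] [ 1.31740415  2.58838399 -0.02955004] 0.009724560885985521
-73.3 0 [0.558 0.128 0.294] ([0.0554, -0.1053, -0.1759], [42.36, 24.37, -0.01])
-73.3 35 [0.575 0.07  0.291] ([0.0776, -0.1378, -0.2209], [48.44, 10.66, 32.82])
-73.3 80 [ 0.602 -0.02   0.263] ([0.1327, -0.1777, -0.292], [52.03, -9.25, 74.76])
```

View pics/w2.png

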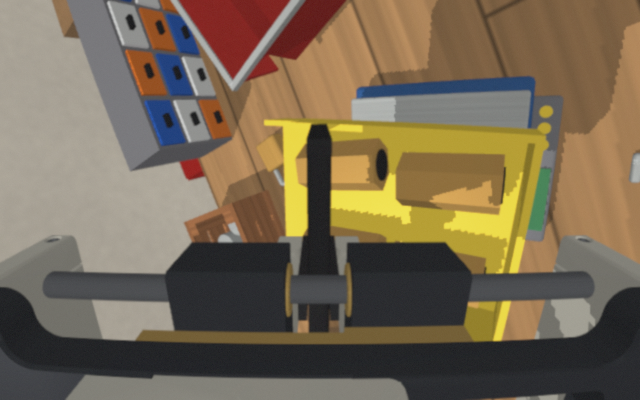

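The scoop is held: opening 9.7 mm, about 7 N lifted, and the wrist picture shows the couplings inside. Next I carry it to the hopper.

Request:
{"method": "drive_tool", "body": {"plan": [[[0.002,-0.004,-0.006],[1.5,0.9,0],0],[[0.005,-0.01,-0.017],[4.2,2.4,0],0],[[0.01,-0.018,-0.03],[7.2,4.1,0],0],[[0.014,-0.026,-0.044],[10.6,6.1,0],0],[[0.018,-0.034,-0.057],[13.8,7.9,0],0],[[0.022,-0.042,-0.07],[16.9,9.7,0],0],[[0.026,-0.05,-0.084],[20.3,11.7,0],0],[[0.03,-0.058,-0.097],[23.3,13.4,0],0],[[0.035,-0.066,-0.11],[26.5,15.2,0],0],[[0.039,-0.074,-0.124],[29.9,17.2,0],0],[[0.043,-0.082,-0.137],[33,19,0],0],[[0.047,-0.09,-0.15],[36.1,20.8,0],0],[[0.051,-0.097,-0.162],[39,22.4,0],0],[[0.054,-0.102,-0.171],[41.2,23.7,0],0],[[0.0554,-0.1053,-0.1759],[42.36,24.37,0],0],[[0.0554,-0.1053,-0.1759],[42.36,24.37,0],0],[[0.0554,-0.1053,-0.1759],[42.36,24.37,0],0],[[0.0554,-0.1053,-0.1759],[42.36,24.37,0],0]]}}

```text
clock: 8.1
tool_pos: [0.5578, 0.1279, 0.2936]
orientation: [-90.0, 60.0, -73.2]
force: [-0.2, 0.2, -7.0]
opening: 0.0102
```

```bash
cat > pour.py <<'E'
from t import *
o=ctrl.get_obs();print(o['joint_pos'].round(1),o['clock'],o['force'],o['moment'],o['opening'])
hop=np.array([.5925,.012]);yaw=-73.3
d=np.array([np.cos(np.radians(yaw)),np.sin(np.radians(yaw))])
for tilt,b,z in((15,.04,.2),(30,.04,.185),(40,.04,.18),(50,.04,.175),(60,.035,.17),(70,.03,.17),(80,.03,.17)):
    off=scoopR(yaw,tilt).apply([.09,0,-.095]);p,R=tool(np.r_[hop-b*d,z]-off,yaw,tilt);print(tilt,delta(p,R))
E
python3 pour.py
```

```text
[  48.5   11.9  -19.    25.8  -77.3 -131.6] 8.1 [-0.20040411  0.15230215 -7.00445467] [ 2.83573967  0.76196152 -0.00479988] 0.010237037713028703
15 ([0.0089, -0.022, -0.0001], [0.06, 0.03, 14.99])
30 ([0.0254, -0.0437, -0.0002], [0.06, 0.02, 29.99])
40 ([0.0362, -0.0597, -0.0002], [0.07, 0.02, 39.99])
50 ([0.0501, -0.0743, -0.0002], [0.07, 0.01, 49.99])
60 ([0.0694, -0.0914, -0.0002], [0.07, 0.0, 59.99])
70 ([0.0868, -0.1085, -0.0003], [0.07, -0.0, 69.99])
80 ([0.1037, -0.1185, -0.0003], [0.07, -0.01, 79.99])
```

Request:
{"method": "drive_tool", "body": {"plan": [[[0.004,-0.011,0],[0,0,7.5],0],[[0.009,-0.022,0],[0,0,15],0],[[0.014,-0.03,0],[0,0,20],0],[[0.02,-0.0365,0],[0,0,25],0],[[0.0255,-0.0437,0],[0,0,30],0],[[0.0275,-0.047,0],[0,0,32],0],[[0.03,-0.05,0],[0,0,34],0],[[0.032,-0.0533,0],[0,0,36],0],[[0.034,-0.0565,0],[0,0,38],0],[[0.036,-0.06,0],[0,0,40],0],[[0.0395,-0.063,0],[0,0,42.5],0],[[0.043,-0.067,0],[0,0,45],0],[[0.0465,-0.0705,0],[0,0,47.5],0],[[0.05,-0.0743,0],[0,0,50],0],[[0.055,-0.0785,0],[0,0,52.5],0],[[0.06,-0.083,0],[0,0,55],0],[[0.0645,-0.087,0],[0,0,57.5],0],[[0.0694,-0.0914,0],[0,0,60],0],[[0.0694,-0.0914,0],[0,0,60],0],[[0.0694,-0.0914,0],[0,0,60],0]]}}

```text
clock: 9.77
tool_pos: [0.5909, 0.0178, 0.2788]
orientation: [90.1, 60.1, 106.9]
force: [0.3, 0.3, -3.4]
opening: 0.0099
```

```bash
python3 pour.py
python3 - <<'E'
from h import *
a=ctrl.snapshot('scene')[100:300,200:440];b=ctrl.snapshot('top')[80:280,250:440]
cv2.imwrite('pics/p1.png',np.hstack([cv2.resize(a,(420,350),interpolation=2),cv2.resize(b,(332,350),interpolation=2)]))
E
```

```text
[  0.5  19.4  10.8 -28.6 -90.5 -71.7] 9.7667 [ 0.32046435  0.26723087 -3.36786679] [-2.36470628 -0.99278744 -0.10156538] 0.009918118161937717
15 ([0.0299, 0.0883, -0.0001], [0.04, -0.07, -44.91])
30 ([0.0194, 0.0631, -0.0001], [0.03, -0.07, -29.91])
40 ([0.0109, 0.0457, -0.0001], [0.03, -0.07, -19.91])
50 ([0.0053, 0.0263, -0.0002], [0.02, -0.07, -9.91])
60 ([0.0002, 0.0011, -0.0002], [0.01, -0.07, 0.09])
70 ([-0.0059, -0.0225, -0.0002], [0.01, -0.08, 10.09])
80 ([-0.0061, -0.0422, -0.0002], [-0.0, -0.08, 20.09])
```

View pics/p1.png

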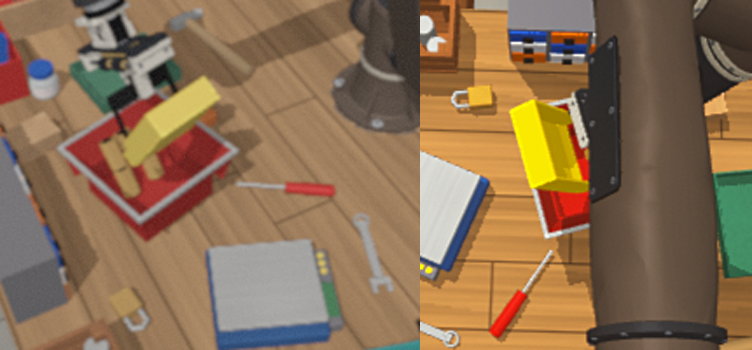

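Force is down to −3.4 N, so it's nearly empty. Couplings are visible going into the hopper at (120,165) and (150,165) in the crop. I'll tilt a little more and hold.

Request:
{"method": "drive_tool", "body": {"plan": [[[-0.002,-0.007,0],[0,0,3],0],[[-0.004,-0.014,0],[0,0,6],0],[[-0.006,-0.022,0],[0,0,10],0],[[-0.006,-0.032,0],[0,0,15],0],[[-0.006,-0.042,0],[0,0,20],0],[[-0.006,-0.042,0],[0,0,20],0],[[-0.006,-0.042,0],[0,0,20],0],[[-0.006,-0.042,0],[0,0,20],0],[[-0.006,-0.042,0],[0,0,20],0],[[-0.006,-0.042,0],[0,0,20],0],[[-0.006,-0.042,0],[0,0,20],0],[[-0.006,-0.042,0],[0,0,20],0]]}}

```text
clock: 10.87
tool_pos: [0.6021, -0.0179, 0.265]
orientation: [89.8, 40.2, 106.8]
force: [0.3, -0.4, -3.5]
opening: 0.0099
```

Run:
```python
from t import *
o=ctrl.get_obs();print(o['joint_pos'].round(1),o['clock'],o['force'])
# up while still tilted, then untilt above hopper
tp=o['tool_pos'];R1=Ro.from_euler('xyz',o['orientation'],degrees=True)
print('up',R1.inv().apply([0,0,.08]).round(4))
yaw=-73.3
for tilt in(60,40,20,0):
    p,R=tool([.575,.05,.33],yaw,tilt);print(tilt,delta(p,R))
```

```text
[ -12.5   29.9   19.8  -43.6 -104.8  -62.4] 10.8667 [ 0.29920119 -0.42096251 -3.49810153]
up [-0.0516  0.0611  0.0002]
60 ([0.0314, 0.0903, -0.0061], [0.23, -0.03, -19.83])
40 ([0.0282, 0.0846, -0.0061], [0.24, 0.01, -39.83])
20 ([0.0232, 0.0804, -0.0061], [0.24, 0.06, -59.83])
0 ([0.0171, 0.0781, -0.0061], [0.23, 0.1, -79.83])
```

Request:
{"method": "drive_tool", "body": {"plan": [[[-0.012,0.015,0],[0,0,0],0],[[-0.026,0.03,0],[0,0,0],0],[[-0.039,0.046,0],[0,0,-3],0],[[-0.05,0.06,0],[0,0,-6],0],[[-0.035,0.065,0],[0,0,-12],0],[[-0.02,0.07,0],[0,0,-18],0],[[-0.005,0.075,-0.002],[0,0,-24],0],[[0.01,0.08,-0.004],[0,0,-30],0],[[0.02,0.082,-0.006],[0,0,-35],0],[[0.028,0.0846,-0.006],[0,0,-40],0],[[0.027,0.084,-0.006],[0,0,-46],0],[[0.025,0.082,-0.006],[0,0,-52],0],[[0.0235,0.081,-0.006],[0,0,-58],0],[[0.022,0.08,-0.006],[0,0,-64],0],[[0.02,0.079,-0.006],[0,0,-70],0],[[0.018,0.0785,-0.006],[0,0,-75],0],[[0.017,0.078,-0.006],[0,0,-80],0],[[0.017,0.078,-0.006],[0,0,-80],0],[[0.017,0.078,-0.006],[0,0,-80],0],[[0.017,0.078,-0.006],[0,0,-80],0]]}}

```text
clock: 12.53
tool_pos: [0.5776, 0.0413, 0.3138]
orientation: [-89.7, 60.0, -72.8]
force: [-0.4, -0.6, -3.3]
opening: 0.0097
```

```bash
cat > pan.py <<'E'
from t import *
o=ctrl.get_obs();print(o['joint_pos'].round(1),o['clock'],o['force'])
pan=[.4995,-.3355,7.3]
mid,R=tool([.53,-.14,.3],-33,0);print('mid',delta(mid,R))
for h in(.18,.03,.004): 
    g=pose(pan,[0,0,.106],h)[0];p,R=tool(g,pan[2],0);print(h,p.round(4),delta(p,R))
E
python3 pan.py
```

```text
[  40.4    9.   -20.9   28.4  -74.9 -124.7] 12.5333 [-0.36955287 -0.5997035  -3.31652719]
mid ([0.1093, -0.1295, -0.0923], [-34.79, -19.93, 0.07])
0.18 [ 0.5088 -0.3343  0.2697] ([0.2076, -0.272, -0.1751], [-69.68, -40.1, 0.12])
0.03 [ 0.5088 -0.3343  0.1197] ([0.3375, -0.197, -0.1755], [-69.68, -40.1, 0.12])
0.004 [ 0.5088 -0.3343  0.0937] ([0.36, -0.184, -0.1756], [-69.68, -40.1, 0.12])
```

Request:
{"method": "drive_tool", "body": {"plan": [[[0.006,-0.008,-0.005],[-2.1,-1.2,0],0],[[0.017,-0.022,-0.014],[-5.6,-3.2,0],0],[[0.031,-0.041,-0.026],[-10.5,-6,0],0],[[0.046,-0.06,-0.039],[-15.3,-8.8,0],0],[[0.06,-0.079,-0.051],[-20.2,-11.6,0],0],[[0.075,-0.098,-0.063],[-25.1,-14.4,0],0],[[0.089,-0.117,-0.075],[-30,-17.2,0],0],[[0.104,-0.136,-0.088],[-34.8,-20,0],0],[[0.118,-0.155,-0.1],[-39.7,-22.9,0],0],[[0.133,-0.174,-0.112],[-44.6,-25.7,0],0],[[0.147,-0.193,-0.124],[-49.5,-28.5,0],0],[[0.162,-0.212,-0.137],[-54.4,-31.3,0],0],[[0.176,-0.231,-0.149],[-59.2,-34.1,0],0],[[0.189,-0.248,-0.16],[-63.4,-36.5,0],0],[[0.199,-0.261,-0.168],[-66.9,-38.5,0],0],[[0.205,-0.269,-0.173],[-69,-39.7,0],0],[[0.2076,-0.272,-0.1751],[-69.68,-40.1,0.12],0],[[0.2076,-0.272,-0.1751],[-69.68,-40.1,0.12],0],[[0.2076,-0.272,-0.1751],[-69.68,-40.1,0.12],0],[[0.2076,-0.272,-0.1751],[-69.68,-40.1,0.12],0]]}}

```text
clock: 14.2
tool_pos: [0.509, -0.3367, 0.2712]
orientation: [-90.1, 59.8, 7.3]
force: [0.7, -1.9, -2.8]
opening: 0.01
```

```bash
python3 pan.py
python3 - <<'E'
from t import *
pan=[.4995,-.3355,7.3]
o=ctrl.get_obs();R=Ro.from_euler('xyz',o['orientation'],degrees=True)
g=o['tool_pos']-R.apply([ctrl.grip_point_offset,0,0]);sp=[g[0],g[1],7.3];print(g,R.apply([0,0,1]))
ims=[]
for n in('scene','wrist'):
    c=ctrl.get_calibration(n);im=ctrl.snapshot(n)
    for P,p,z,col in((PAN,pan,0,(255,0,255)),(SC,sp,g[2]-.106,(255,255,0))):
        for q in proj(c,pose(p,P,z)): cv2.circle(im,(int(q[0]),int(q[1])),2,col,-1)
    ims.append(cv2.resize(im[40:260,180:400],(400,400),interpolation=2) if n=='scene' else cv2.resize(im,(400,250)))
ims[1]=cv2.copyMakeBorder(ims[1],0,150,0,0,0)
cv2.imwrite('pics/pan1.png',np.hstack(ims))
E
```

```text
[-26.8   2.4 -14.4 -21.8 -49.6  45. ] 14.2 [ 0.68048486 -1.9361158  -2.80056457]
mid ([0.0159, -0.0526, 0.1862], [35.02, 20.24, 0.23])
0.18 [ 0.5088 -0.3343  0.2697] ([0.0014, 0.0006, 0.0024], [0.16, 0.02, 0.21])
0.03 [ 0.5088 -0.3343  0.1197] ([0.131, 0.0761, 0.0026], [0.16, 0.02, 0.21])
0.004 [ 0.5088 -0.3343  0.0937] ([0.1534, 0.0892, 0.0026], [0.16, 0.02, 0.21])
[ 0.49961383 -0.33792842  0.28745445] [-0.1296275   0.99156221 -0.00104482]
```

View pics/pan1.png

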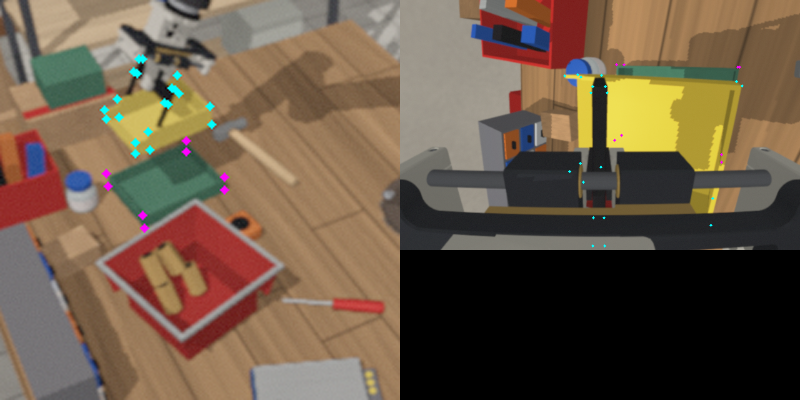

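Scene crop: the couplings lie in the hopper around (172,275), the scoop is above the pan, and the projected points agree. Before lowering, I'll fit the tray alone to measure any shift in the hand.

Run:
```python
from t import *
o=ctrl.get_obs();R=Ro.from_euler('xyz',o['orientation'],degrees=True)
g=o['tool_pos']-R.apply([ctrl.grip_point_offset,0,0]);TR=SC[:12].copy();TR[8:,2]=[.007,.034,.007,.034]
TR[4:8,2]=[0,.046,0,.046]
for n in('scene','top'):
    c=ctrl.get_calibration(n);im=ctrl.snapshot(n);hsv=cv2.cvtColor(im,cv2.COLOR_BGR2HSV)
    q=proj(c,[g-[0,0,.08]])[0];y=cv2.inRange(hsv,(22,80,60),(34,255,255))
    s=np.zeros_like(y);cv2.circle(s,(int(q[0]),int(q[1])),75,255,-1);y=cv2.morphologyEx(y&s,cv2.MORPH_OPEN,np.ones((3,3)))
    k,l,st,ce=cv2.connectedComponentsWithStats(y);i=1+st[1:,4].argmax();print(n,q,st[i],ce[i])
    if n=='top': cv2.imwrite('pics/t2.png',cv2.resize(im[150:300,380:520],None,fx=4,fy=4))
    r=fit(TR,g[2]-.106,[(c,l==i)],[g[0],g[1],7.3]);print(np.round(r[0],4),r[1],'expect',g)
```

```text
scene [266.75250431 102.37742591] [ 238   83   59   42 1478] [266.7767253  104.31123139]
[ 0.5016 -0.3356  7.1672] [0.964] expect [ 0.49930752 -0.33805325  0.28712214]
top [464.65090965 196.68979793] [438 171  20  59 624] [446.2724359  198.30288462]
[ 0.4919 -0.2433 -6.0223] [0.282] expect [ 0.49930752 -0.33805325  0.28712214]
```

Request:
{"method": "drive_tool", "body": {"plan": [[[0.01,0.006,0.001],[0.1,0,0.2],0],[[0.025,0.015,0.001],[0.1,0,0.2],0],[[0.04,0.0235,0.001],[0.1,0,0.2],0],[[0.055,0.032,0.001],[0.1,0,0.2],0],[[0.07,0.041,0.001],[0.1,0,0.2],0],[[0.085,0.0495,0.001],[0.1,0,0.2],0],[[0.1,0.058,0.001],[0.1,0,0.2],0],[[0.11,0.064,0.001],[0.1,0,0.2],0],[[0.118,0.0687,0.001],[0.1,0,0.2],0],[[0.124,0.072,0.001],[0.1,0,0.2],0],[[0.128,0.0744,0.001],[0.1,0,0.2],0],[[0.131,0.0761,0.001],[0.1,0,0.2],0],[[0.131,0.0761,0.001],[0.1,0,0.2],0],[[0.131,0.0761,0.001],[0.1,0,0.2],0]]}}

```text
clock: 15.57
tool_pos: [0.5081, -0.3345, 0.1193]
orientation: [-90.0, 60.1, 7.0]
force: [0.0, 0.0, -4.7]
opening: 0.0098
```

```bash
python3 pan.py
python3 - <<'E'
from t import *
a=ctrl.snapshot('scene')[90:190,215:335];b=ctrl.snapshot('top')[150:260,390:500]
cv2.imwrite('pics/pl.png',np.hstack([cv2.resize(a,(480,400),interpolation=2),cv2.resize(b,(320,400),interpolation=2)]))
E
```

```text
[-27.9  11.7 -22.5 -30.3 -34.4  56.9] 15.5667 [ 0.03509688  0.01920851 -4.67552067]
mid ([-0.1163, -0.1275, 0.1844], [34.66, 19.98, -0.14])
0.18 [ 0.5088 -0.3343  0.2697] ([-0.1301, -0.0756, 0.0002], [-0.27, -0.13, -0.14])
0.03 [ 0.5088 -0.3343  0.1197] ([-0.0, -0.0009, 0.0001], [-0.27, -0.13, -0.14])
0.004 [ 0.5088 -0.3343  0.0937] ([0.0225, 0.0121, 0.0001], [-0.27, -0.13, -0.14])
```

View pics/pl.png

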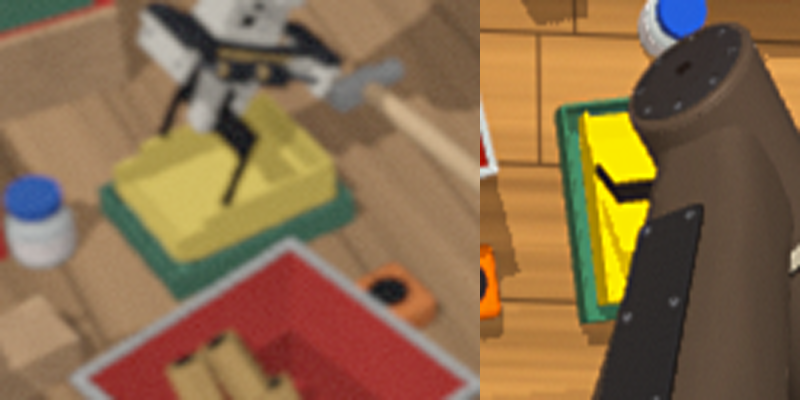

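The scoop sits inside the pan outline with even margins. Now I lower it gently.

Request:
{"method": "drive_tool", "body": {"plan": [[[0.003,0.0016,0],[-0.2,-0.1,-0.1],0],[[0.006,0.0032,0],[-0.2,-0.1,-0.1],0],[[0.009,0.005,0],[-0.2,-0.1,-0.1],0],[[0.012,0.0065,0],[-0.2,-0.1,-0.1],0],[[0.014,0.0075,0],[-0.2,-0.1,-0.1],0],[[0.016,0.0085,0],[-0.2,-0.1,-0.1],0],[[0.0175,0.0094,0],[-0.2,-0.1,-0.1],0],[[0.019,0.0102,0],[-0.2,-0.1,-0.1],0],[[0.0195,0.0105,0],[-0.2,-0.1,-0.1],0],[[0.0195,0.0105,0],[-0.2,-0.1,-0.1],0]]}}

```text
clock: 16.5
tool_pos: [0.5087, -0.3345, 0.0972]
orientation: [-90.0, 60.0, 7.2]
force: [0.2, 0.0, -3.0]
opening: 0.0098
```

Not touching yet; 3.5 mm to go by the model. I'll take it in 1 mm steps.

Request:
{"method": "drive_tool", "body": {"plan": [[[0.0008,0.0005,0],[0,0,0],0],[[0.0015,0.0009,0],[0,0,0],0],[[0.0022,0.0013,0],[0,0,0],0],[[0.0022,0.0013,0],[0,0,0],0],[[0.0022,0.0013,0],[0,0,0],0]]}}

```text
clock: 16.92
tool_pos: [0.5087, -0.3345, 0.0947]
orientation: [-90.0, 60.0, 7.2]
force: [0.1, -0.6, -2.8]
opening: 0.0095
```

Request:
{"method": "drive_tool", "body": {"plan": [[[0.0005,0.0003,0],[0,0,0],0],[[0.001,0.0006,0],[0,0,0],0],[[0.001,0.0006,0],[0,0,0],0],[[0.001,0.0006,0],[0,0,0],0]]}}

```text
clock: 17.25
tool_pos: [0.5089, -0.3348, 0.0941]
orientation: [-90.1, 60.0, 7.2]
force: [-2.3, -1.5, 1.0]
opening: 0.0098
```

Contact: force went from −3 to +1 N, so the scoop's weight is carried. I'll release and back out along the fingers.

Request:
{"method": "drive_tool", "body": {"plan": [[[0,0,0],[0,0,0],0.1],[[0,0,0],[0,0,0],0.2],[[0,0,0],[0,0,0],0.3],[[0,0,0],[0,0,0],0.4],[[0,0,0],[0,0,0],0.5],[[0,0,0],[0,0,0],0.5],[[0,0,0],[0,0,0],0.5],[[0,0,0],[0,0,0],0.5],[[0,0,0],[0,0,0],0.5],[[0,0,0],[0,0,0],0.5]]}}

```text
clock: 18.08
tool_pos: [0.5089, -0.3348, 0.0941]
orientation: [-90.1, 60.0, 7.2]
force: [-0.1, 0.5, -0.8]
opening: 0.0444
```

Request:
{"method": "drive_tool", "body": {"plan": [[[-0.01,0,0],[0,0,0],0.5],[[-0.025,0,0],[0,0,0],0.5],[[-0.045,0,0],[0,0,0],0.5],[[-0.07,0,0],[0,0,0],0.5],[[-0.1,0,0],[0,0,0],0.5],[[-0.13,0,0],[0,0,0],0.5],[[-0.16,0,0],[0,0,0],0.5],[[-0.19,0,0],[0,0,0],0.5],[[-0.22,0,0],[0,0,0],0.5],[[-0.24,0,0],[0,0,0],0.5],[[-0.24,0,0],[0,0,0],0.5],[[-0.24,0,0],[0,0,0],0.5]]}}

```text
clock: 19.08
tool_pos: [0.3893, -0.3502, 0.3039]
orientation: [-90.4, 59.9, 6.8]
force: [-0.0, -0.8, -0.7]
opening: 0.0437
```

Run:
```python
from t import *
o=ctrl.get_obs();print(o['clock'],o['tool_pos'],o['force'],o['opening'])
a=ctrl.snapshot('scene');b=ctrl.snapshot('top')
w=ctrl.snapshot('wrist')
# fit of placed tray and pan from scene
cv2.imwrite('pics/fin.png',np.vstack([np.hstack([cv2.resize(a[90:290,200:440],(420,350),interpolation=2),cv2.resize(b[110:310,290:490],(350,350),interpolation=2)]),cv2.copyMakeBorder(cv2.resize(w,(390,244)),0,0,0,380,0)]))
```

```text
19.0833 [ 0.38927217 -0.35017491  0.30392719] [-0.04001764 -0.78195005 -0.66160925] 0.043704426111168815
```

View pics/fin.png

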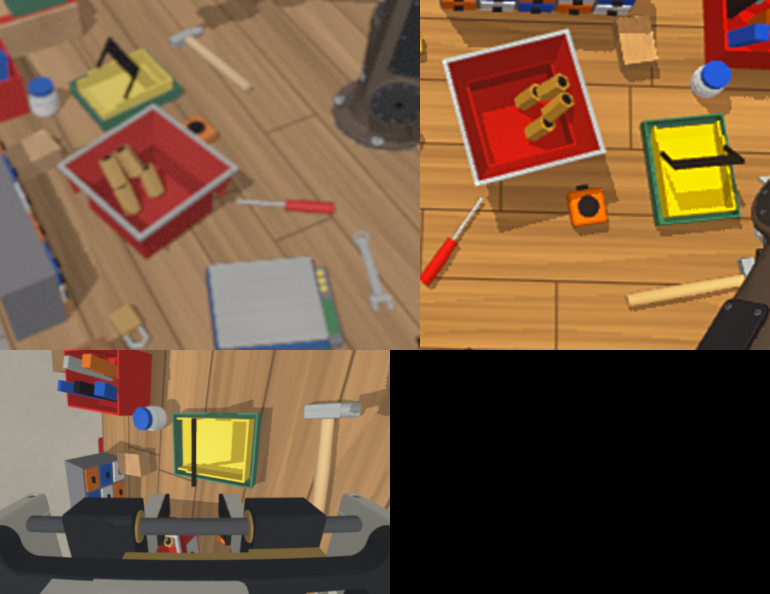

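The top crop shows four couplings in the hopper at about (528,95), (553,85), (557,105) and (540,127). The empty scoop sits inside the pan with a green border on all sides at (690,170), and the other things look unmoved.

```bash
python3 -c "
from plant import ctrl
print(ctrl.close_job(), ctrl.get_obs()['clock'])"
```

```text
the job is handed in; nothing more can be done
the job is handed in; nothing more can be done
```

The job is done and handed in at about 19 s of the 67 s limit. I took the yellow scoop off the scale by its handle and tipped it to about 80° over the red hopper. I then lowered the empty scoop slowly into the green pan until it touched, let go and backed the gripper away.

- **Couplings:** the last pictures show all four in the hopper and the scoop empty. The load on the wrist fell from about 7 N to 3.4 N when it was tipped.
- **Scoop in the pan:** the last pictures show it inside the pan with a gap on every side. At touchdown the force changed from −3 N to +1 N, so the pan was carrying its weight before I released it. I judged it flat from the pictures and the tool angle, and did not measure it after release.
- **Other things:** they look unmoved in the pictures, and the largest force I saw at the end of any move was about 7 N. The gripper was clear of everything when I handed in.

**Checks that failed or disagreed:**
- The trained network did not find the pan in the top picture, so I used its colour instead.
- The scene camera put the held scoop 2–3 mm from where the arm's pose did, well inside the 11 mm clearance.
- The same check with the top camera failed because the arm was in the way, so I ignored it.

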